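# Press the axle cap onto the toy truck

### The job

Pick the red push-on axle cap off the cork pad, set it mouth down on the bare axle of the wooden truck lying on its side, and press it straight down the shaft, wheel and all, until you feel the wheel stop on its hidden shoulder and the cap stays clamped tight on it when you let go. Stop at about 20 N of push, since forcing it cracks the hub, and leave the glue bottle, the chisel and the offcut where they are.

Things in the scene. Friction and masses are not known exactly. Their poses are not given: they have to be found in the camera images.
- cap: Red domed axle cap, loose, 30 g, 28 mm across, 38 mm tall, flat 24 mm crown, mouth down on the pad. Origin: centre of its underside; z up to the crown. Mouth 15 mm wide, 4 mm deep; teeth with a 10 mm opening 4 to 12 mm up; hollow above to 34 mm. The teeth take 6 to 13 N to slide down the shaft and hold where left. Press on the crown or hold the side.
- axle_tip (a point): Top centre of the bare upright steel axle, 12 mm across, last 10 mm tapering to 9 mm. A cap set on it catches with its underside about 7 to 10 mm below the tip. Fully home, its underside is anywhere from 22 to 32 mm below the tip (crown 16 to 6 mm above it): how deep differs each time, cannot be seen and must be felt.
- wheel: Wooden wheel on the bare axle, 64 mm across, 18 mm thick; origin: centre of its underside, z up. Pushed by the cap it slides down the axle with about 1 N of drag for another 1 to 12 mm, unknown, then stops on a hidden shoulder with a stiff washer (25 N per mm). Its hub cracks if the cap bears on it with more than 18 N. A push of 20 N on the cap seats it well.
- truck: Wooden truck on its side, fixed: 250 mm along its y, 120 mm along x, 82 mm tall without upper wheels. Origin on the bench under mid chassis. Bare axle at x -30, y -75 mm, its tip 138 mm up; the axle at x -30, y +75 mm has its wheel and cap fitted already (150 mm high), as it must look.
- pad: Cork pad, 110 x 110 x 6 mm, fixed on the bench; origin: centre of its underside.
- glue: White glue bottle, 52 mm in diameter, 120 mm tall, standing loose; origin: centre of its foot.
- chisel: Chisel lying loose, 250 mm long along its x (handle 28 mm thick to -x, blade to +x); origin on the bench below its ferrule.
- offcut: Loose pine offcut, 140 x 45 x 32 mm; origin: centre of its underside.
Things that resemble listed ones, but are neither listed nor needed, are in the scene too. Several things have the shape of the cap; the one meant has the colours described above.

How it is judged:
On the way:
1. the cap sits upright on the axle's end, not yet bearing on the wheel (horizontal distance between cap and axle_tip below 0.004 m and z of cap in the frame of axle_tip below -0.004 m and angle between cap's own z axis and vertical below 0.25 rad and contact force between cap and wheel below 1 N), for 0.1 s.
At the end, for the whole second after the job is handed in: The cap is on the bare axle, centred within 3 mm, upright within 0.1 rad, its underside at least 18 mm below the axle's tip, at rest, and its teeth keep it clamped on the wheel with more than 2.5 N (only possible once the wheel has reached its shoulder) (horizontal distance between cap and axle_tip below 0.003 m and z of cap in the frame of axle_tip below -0.018 m and angle between cap's own z axis and vertical below 0.1 rad and contact force between cap and wheel above 2.5 N and linear speed of cap below 0.01 m/s); the robot touches nothing.
It fails at once if the cap bears on the wheel with more than 18 N: the hub cracks (contact force between cap and wheel above 18 N).
It fails at once if the hand presses on the wheel itself with more than 18 N (contact force between the arm and wheel above 18 N).
It fails at once if the glue bottle is moved more than 30 mm or tipped over (distance of glue from where it was at the start of the episode above 0.03 m or angle between glue's own z axis and vertical above 0.5 rad).
It fails at once if the chisel is moved more than 30 mm (distance of chisel from where it was at the start of the episode above 0.03 m).
It fails at once if the offcut is moved more than 30 mm (distance of offcut from where it was at the start of the episode above 0.03 m).
It also fails if it takes over 53 s, if anything falls off the work surface, if the arm or the gripper's body presses on something with over 40 N, if the wrist force passes 120 N, or if a joint passes its speed limit or range.

### The arm

A 6-joint arm with a two-finger parallel gripper is mounted at the origin on the work surface. World frame = base frame: x ahead of the robot, y to its left, z up, the work surface at z = 0. Lengths are in m, angles in rad, forces in N, time in s.
With the tool pointing down it reaches from about 0.375 to 0.975 m from the base axis. Payload 3.8 kg.
Tool frame: the origin (TCP) lies at the very end of the fingers, on their centre line; the grasp point (between the pads) lies behind it (env.grasp_offset is the z of the grasp point in the tool frame, in m); z points along the fingers, y is the line along which they close (so a half turn about z gives the same grasp; the last joint's range is limited). The gripper opens to 85 mm and grips with 20 to 120 N. Pads are 22 mm wide; open, the fingers measure 114 mm over their backs; the gripper's body (76 mm by 85 mm) begins 54 mm behind the grasp point. The pads swing forward as they close: fully open they stand 13 mm farther back than shut.
Start: joints at [1.234, 0.264, 1.604, -0, 1.274, -0.037], TCP at [0.199, 0.645, 0.231] pointing down, gripper open.
Joint ranges: [-2.63, 2.63], [-0.94, 2.18], [0.31, 2.57], [-1.31, 4.45], [0, 2.66], [-2.55, 2.55]. Speed limits (rad/s): [2.57, 2.57, 3.14, 3.14, 3.14, 3.14].

### API

Orientations are given as a 3x3 rotation matrix whose columns are the frame's x, y, z axes.
In Python, from cell import env gives the robot as it stands.
- The arm moves only by the shell command python3 -m crank 'ROWS' [FORCE]. ROWS is JSON, one flat list of numbers, 7 for each row, row after row: the shift along the tool's x, y, z in m, then the turn, a rotation vector about the tool's x, y, z in degrees, then the finger opening in m, from 0 to 0.0854. In form: [x, y, z, wx, wy, wz, jaw, x, y, z, wx, wy, wz, jaw, ...]. A call has 1 to 5 rows; each row shifts and turns the commanded pose from where the row before left it, along the tool's axes as they then stand; what a row does not reach is not made up. A row lasts 1/10 s, in which the tool goes at most 50 mm and 8.59 degrees, less where a joint would pass 70% of its speed; a pose out of reach is approached as far as the arm can. A call is refused whole if a number of a shift passes 0.05 or a number of a turn 8.59, either way. A call with a gripper value outside its range is refused whole. The fingers move at their own pace and stop on an object; FORCE is the grip in N (left out, the last holds). Time passes only in rows, so rows that do not move let the fingers close. It gives the time, the measured TCP pose, the force, the opening and the grip force at its end, in the units of the state.
- env.get_obs(): the state, without advancing time (a new reading comes with each control period).
- env.read_camera(name): name is "scene" or "top" or "wrist"; returns a dict with "img" (420x560x3 uint8, blue, green, red), "range_z" (420x560 float32, m along the optical axis (not along the pixel's ray), 0 where there is no reading), "mtx" (3x3 intrinsics, pixels), "rvec" (rotation vector, rad) and "tvec" (3), from world to camera coordinates, as OpenCV has them; the wrist camera has in their place "tool_from_camera" (4x4, takes a point from camera to tool coordinates, whose origin is the TCP and whose axes are the flange's). Camera axes: x right, y down, z forward; pixel columns grow to the right and rows downward; lengths in m; the calibration is good to about 2 mm. A picture is of the moment at which its call begins: read the wrist's pose just before it.
- env.close_job(): hands the job in; it is judged then, once.
The state is a dict: "t": time; "joint_pos": joint angles; "joint_vel": joint speeds; "effort": joint torques, N m; "tcp_pos": TCP position; "ee_rot": TCP orientation; "ft_force": force on the tool from outside, world axes, zero at the start; "ft_torque": the same for the moment, N m; "finger_gap": opening from 0.0 (shut) to 1.0 (fully open); "finger_force": force on a finger pad.
Only numpy, scipy, OpenCV 4.12 (cv2) and the standard library are available. Lean on these libraries where they do the work, as an engineer would, in place of code of your own. Each camera call takes 0.05 s, during which the arm holds its last target. There are 200 camera calls.

## Working session

There is one attempt and no reset: what is moved stays moved. The work goes in short steps, Python scripts to look and compute and a shell command to move; the robot and the scene stay as the last step left them, time stands still between calls to the robot, and variables do not carry over. Pictures are saved under pics/ and viewed, at most 10 in all, crops included, and the job is handed in when it is done.

```bash
mkdir -p pics; ls; python3 - <<'E'
from cell import env
import cv2,numpy as np
for n in("top","scene"):
    d=env.read_camera(n);np.savez(f"{n}.npz",**d);cv2.imwrite(f"pics/{n}1.png",d["img"])
o=env.get_obs();print(o["t"],o["tcp_pos"],o["ee_rot"],env.grasp_offset)
E
```

```text
pics
0.1 [0.19911782 0.64425106 0.23006305] [[-9.55399844e-01  2.95314528e-01 -6.84049008e-04]
 [ 2.95315310e-01  9.55397855e-01 -1.95104128e-03]
 [ 7.73681224e-05 -2.06603468e-03 -9.99997863e-01]] -0.0187
```

View pics/top1.png

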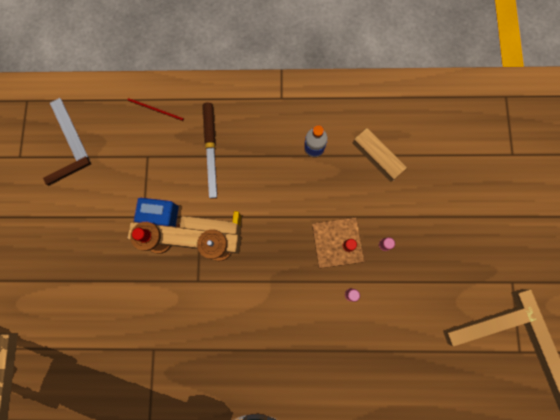

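View pics/scene1.png

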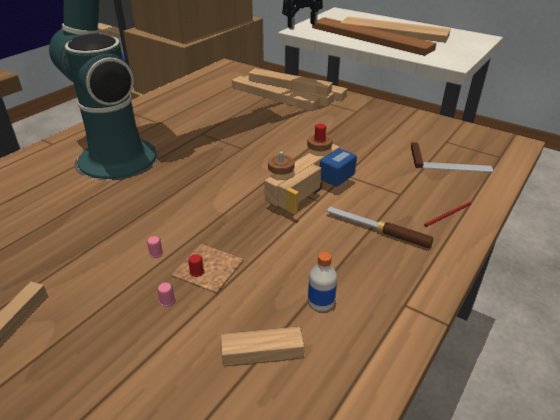

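The top view shows a red cap on the cork at (351,244), two pink caps at (388,243) and (353,295), a fitted red cap on the truck at (140,235), and the bare axle at (210,243). The cap meant is the red one on the cork: the pink ones have the wrong colour and the fourth is already fitted. I'll measure it and confirm in a crop.

```bash
cat > h.py <<'E'
import numpy as np,cv2
def cloud(d):
    z=d["range_z"];v,u=np.mgrid[:z.shape[0],:z.shape[1]];K=d["mtx"]
    p=np.stack([(u-K[0,2])/K[0,0]*z,(v-K[1,2])/K[1,1]*z,z],-1)
    if "tool_from_camera" in d:
        T=d["tool_from_camera"];p=p@T[:3,:3].T+T[:3,3]
        return p@d["R"].T+d["p"]
    R=cv2.Rodrigues(d["rvec"])[0];return (p-d["tvec"].reshape(3))@R
def wrist(env):
    o=env.get_obs();d=env.read_camera("wrist");d["R"]=np.array(o["ee_rot"]);d["p"]=np.array(o["tcp_pos"]);return d
E
python3 - <<'E'
from h import *
for n in("top","scene"):
    d=dict(np.load(n+".npz"));P=cloud(d);b=d["img"].astype(int)
    hsv=cv2.cvtColor(d["img"],cv2.COLOR_BGR2HSV)
    m=((hsv[...,0]<5)|(hsv[...,0]>174))&(hsv[...,1]>200)&(hsv[...,2]>80)
    k,l,s,c=cv2.connectedComponentsWithStats(m.astype(np.uint8))
    for i in range(1,k):
        if s[i,4]>30:
            q=P[l==i];t=q[q[:,2]>q[:,2].max()-.006];print(n,c[i].round(),s[i,4],"top",np.median(t,0).round(4),t.mean(0).round(4))
    for nm,(u,v) in dict(top=dict(axle=(210,243),glue=(318,131),pad=(330,230),offc=(380,154),cab=(155,210),chis=(209,145)),scene=dict(axle=(281,156),glue=(324,259)))[n].items():
        w=P[v-6:v+7,u-6:u+7].reshape(-1,3);print(n,nm,P[v,u].round(3),w[w[:,2].argmax()].round(4))
d=dict(np.load("top.npz"))
a=cv2.resize(d["img"][205:310,310:410],None,fx=4,fy=4,interpolation=2);b=cv2.resize(d["img"][190:275,120:250],(400,262),interpolation=2)
o=np.zeros((420,800,3),np.uint8);o[:,:400]=a;o[:262,400:]=b;cv2.imwrite("pics/crop1.png",o)
E
```

```text
top [155. 109.] 105 top [0.8567 0.2767 0.0078] [0.856  0.2749 0.008 ]
top [138. 234.] 124 top [0.5097 0.2423 0.1494] [0.5103 0.2421 0.1494]
top [350. 244.] 109 top [ 0.4189 -0.0654  0.9407] [ 0.4189 -0.0654  0.9407]
top axle [0.492 0.092 0.137] [ 0.4189 -0.0654  0.9407]
top glue [ 0.747 -0.141  0.119] [ 0.7478 -0.1389  0.1229]
top pad [ 0.536 -0.177  0.008] [ 0.4189 -0.0654  0.9407]
top offc [ 0.72  -0.3    0.034] [ 0.712  -0.2921  0.0355]
top cab [0.572 0.232 0.083] [ 0.4189 -0.0654  0.9407]
top chis [0.749 0.124 0.027] [0.7453 0.1238 0.0281]
scene axle [0.5   0.088 0.13 ] [0.4939 0.0923 0.1398]
scene glue [ 0.756 -0.15   0.119] [ 1.0558 -0.7342  0.7125]
```

View pics/crop1.png

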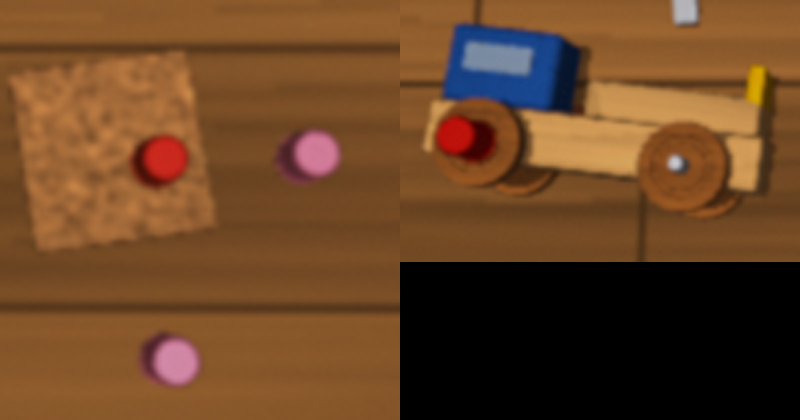

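The crop confirms it: the domed red cap is alone on the cork with its crown at about (351,244), and the two pink ones are decoys. The steel tip sits mid-wheel at (210,243).

```bash
cat >> h.py <<'E'
def ray(d,u,v,z):
    K=d["mtx"];R=cv2.Rodrigues(d["rvec"])[0];c=-R.T@d["tvec"].reshape(3)
    r=R.T@np.linalg.inv(K)@np.array([u,v,1.]);return c+r*(z-c[2])/r[2]
E
python3 - <<'E'
from h import *
d=dict(np.load("top.npz"));s=dict(np.load("scene.npz"))
c=ray(d,351.2,244.5,.044);print(c,ray(s,196,259,.044),ray(d,209.5,243,.138),ray(s,281.5,153,.138))
for n,x in(("top",d),("scene",s)):
    P=cloud(x);w=(abs(P[...,0]-c[0])<.03)&(abs(P[...,1]-c[1])<.03)&(P[...,2]>.036)&(P[...,2]<.06);print(n,w.sum(),P[w].mean(0))
R=np.array([[-.9554,.2953,0],[.2953,.9554,0],[0,0,-1]])
print(R.T@(np.array([c[0],c[1],.2])-[.1991,.6443,.2301]))
E
```

```text
[ 0.49707377 -0.22075625  0.044     ] [ 0.50650249 -0.22348457  0.044     ] [0.4917812  0.09266884 0.138     ] [0.50021687 0.08929077 0.138     ]
top 116 [ 0.49749882 -0.21930765  0.04266425]
scene 130 [ 0.50385127 -0.22379119  0.0422812 ]
[-0.54013525 -0.73848309  0.0301    ]
```

```bash
A='[-0.027,-0.037,0,0,0,0,0.06,-0.027,-0.037,0,0,0,0,0.06,-0.027,-0.037,0,0,0,0,0.06,-0.027,-0.037,0,0,0,0,0.06,-0.027,-0.037,0,0,0,0,0.06]' >/dev/null
python3 -m crank '[-0.027,-0.037,0,0,0,0,0.06,-0.027,-0.037,0,0,0,0,0.06,-0.027,-0.037,0,0,0,0,0.06,-0.027,-0.037,0,0,0,0,0.06,-0.027,-0.037,0,0,0,0,0.06]'
python3 -m crank '[-0.027,-0.037,0,0,0,0,0.06,-0.027,-0.037,0,0,0,0,0.06,-0.027,-0.037,0,0,0,0,0.06,-0.027,-0.037,0,0,0,0,0.06,-0.027,-0.037,0,0,0,0,0.06]'
```

```text
t: 0.6
tcp_pos: [0.2737, 0.4262, 0.2306]
ee_rot: [[-0.956, 0.295, -0.0], [0.295, 0.956, -0.001], [0.0, -0.001, -1.0]]
ft_force: [0.6, 0.2, 0.0]
finger_gap: 0.702
finger_force: 0.0
t: 1.1
tcp_pos: [0.3479, 0.2098, 0.231]
ee_rot: [[-0.956, 0.295, 0.0], [0.295, 0.956, -0.0], [-0.0, -0.0, -1.0]]
ft_force: [1.1, 0.4, -0.3]
finger_gap: 0.699
finger_force: 0.0
```

```bash

python3 -m crank '[-0.027,-0.037,0,0,0,0,0.06,-0.027,-0.037,0,0,0,0,0.06,-0.027,-0.037,0,0,0,0,0.06,-0.027,-0.037,0,0,0,0,0.06,-0.027,-0.037,0,0,0,0,0.06]'
python3 -m crank '[-0.027,-0.037,0,0,0,0,0.06,-0.027,-0.037,0,0,0,0,0.06,-0.027,-0.037,0,0,0,0,0.06,-0.027,-0.037,0,0,0,0,0.06,0,0,0,0,0,0,0.06]'
python3 - <<'E'
from cell import env
from h import *
d=wrist(env);np.savez("w1.npz",**d);cv2.imwrite("pics/w1.png",d["img"]);print(d["p"],d["R"])
P=cloud(d);w=(abs(P[...,0]-.5)<.04)&(abs(P[...,1]+.22)<.04)&(P[...,2]>.036)&(P[...,2]<.06);print(w.sum(),P[w].mean(0))
E
```

```text
t: 1.6
tcp_pos: [0.4223, -0.0068, 0.2311]
ee_rot: [[-0.955, 0.296, 0.0], [0.296, 0.955, 0.0], [-0.0, 0.0, -1.0]]
ft_force: [1.8, 0.3, 0.0]
finger_gap: 0.703
finger_force: 0.0
t: 2.1
tcp_pos: [0.4828, -0.1829, 0.2308]
ee_rot: [[-0.954, 0.3, 0.0], [0.3, 0.954, -0.002], [-0.001, -0.002, -1.0]]
ft_force: [-0.3, 1.1, 0.5]
finger_gap: 0.704
finger_force: 0.0
[ 0.48282929 -0.18294588  0.23084033] [[-9.54007811e-01  2.99781727e-01  1.13466213e-04]
 [ 2.99780984e-01  9.54006165e-01 -1.89685101e-03]
 [-6.76888738e-04 -1.77559566e-03 -9.99998195e-01]]
678 [ 0.49923755 -0.22143894  0.04395877]
```

View pics/w1.png

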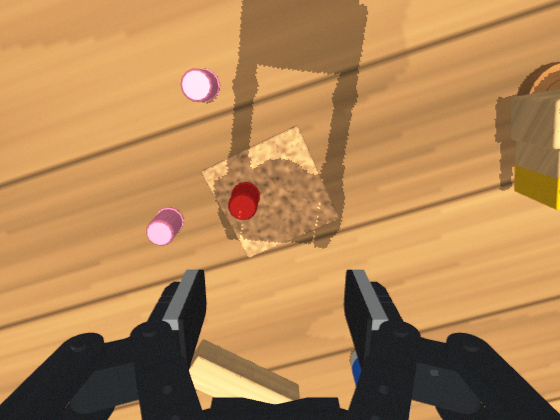

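The cap is at (243,203) in the wrist view, between the pads' line and the base. Its crown height of 0.044 m matches pad plus cap. Moving over it and part of the way down.

```bash

python3 -m crank '[-0.027,-0.032,0,0,0,0,0.06,0,0,0.045,0,0,0,0.06,0,0,0.045,0,0,0,0.06,0,0,0.03,0,0,0,0.06,0,0,0,0,0,0,0.06]'
python3 - <<'E'
from cell import env
from h import *
d=wrist(env);np.savez("w2.npz",**d);cv2.imwrite("pics/w2.png",d["img"]);print(d["p"])
P=cloud(d);w=(abs(P[...,0]-.5)<.04)&(abs(P[...,1]+.22)<.04)&(P[...,2]>.0425)&(P[...,2]<.05);q=P[w];print(w.sum(),q.mean(0),q.min(0),q.max(0));e=np.array([*((q.min(0)+q.max(0))/2)[:2],.016])
print(d["R"].T@(e-d["p"]), d["R"].T@(q.mean(0)-d["p"]))
E
```

```text
t: 2.65
tcp_pos: [0.4934, -0.2133, 0.1057]
ee_rot: [[-0.956, 0.294, -0.011], [0.294, 0.956, 0.006], [0.012, 0.002, -1.0]]
ft_force: [-1.2, 0.4, 0.2]
finger_gap: 0.704
finger_force: 0.0
[ 0.49338205 -0.21332247  0.10568928]
1374 [ 0.49972995 -0.22190307  0.04451351] [ 0.48616708 -0.23571142  0.04254219] [ 0.51421747 -0.20857051  0.04707305]
[-0.01015754 -0.00661902  0.08956185] [-0.00931085 -0.00646518  0.06105659]
```

```bash

python3 -m crank '[0,0,0,0,0,0,0.06,0,0,0,0,0,0,0.06]'
python3 - <<'E'
from cell import env
from h import *
d=wrist(env);print(d["p"],d["R"].round(3).tolist())
P=cloud(d);w=(abs(P[...,0]-.5)<.04)&(abs(P[...,1]+.22)<.04)&(P[...,2]>.0425)&(P[...,2]<.05);q=P[w];e=np.array([*((q.min(0)+q.max(0))/2)[:2],.016])
print(w.sum(),e,d["R"].T@(e-d["p"]), d["R"].T@(q.mean(0)-d["p"]))
E
```

```text
t: 2.9
tcp_pos: [0.5002, -0.2173, 0.1141]
ee_rot: [[-0.956, 0.295, 0.004], [0.295, 0.956, -0.002], [-0.005, -0.001, -1.0]]
ft_force: [-0.5, -0.1, 0.6]
finger_gap: 0.703
finger_force: 0.0
[ 0.50015699 -0.21725551  0.11411624] [[-0.956, 0.295, 0.004], [0.295, 0.956, -0.002], [-0.005, -0.001, -1.0]]
1332 [ 0.50038245 -0.22195839  0.016     ] [-0.00113618 -0.00435808  0.09812584] [-0.00076962 -0.0045537   0.06963309]
```

```bash

python3 -m crank '[-0.001,-0.0045,0.02,0,0,0,0.06,0,0,0.03,0,0,0,0.06,0,0,0.025,0,0,0,0.06,0,0,0.015,0,0,0,0.06,0,0,0.004,0,0,0,0.06]'
python3 -m crank '[0,0,0,0,0,0,0.06,0,0,0,0,0,0,0.06]'
```

```text
t: 3.45
tcp_pos: [0.4973, -0.2211, 0.0165]
ee_rot: [[-0.955, 0.295, -0.001], [0.295, 0.955, 0.001], [0.002, 0.0, -1.0]]
ft_force: [0.2, -0.7, 0.5]
finger_gap: 0.706
finger_force: 0.0
t: 3.65
tcp_pos: [0.4991, -0.222, 0.0188]
ee_rot: [[-0.955, 0.295, 0.002], [0.295, 0.955, -0.001], [-0.003, -0.0, -1.0]]
ft_force: [0.4, 0.4, 0.5]
finger_gap: 0.704
finger_force: 0.0
```

```bash

python3 -m crank '[0,0,0.001,0,0,0,0.015,0,0,0,0,0,0,0.015,0,0,0,0,0,0,0.015,0,0,0,0,0,0,0.015,0,0,0,0,0,0,0.015]' 60
python3 -m crank '[0,0,0,0,0,0,0.015,0,0,-0.02,0,0,0,0.015,0,0,-0.03,0,0,0,0.015,0,0,-0.03,0,0,0,0.015,0,0,0,0,0,0,0.015]'
python3 -m crank '[0,0,-0.04,0,0,0,0.015,0,0,-0.04,0,0,0,0.015,0,0,-0.03,0,0,0,0.015,0,0,0,0,0,0,0.015,0,0,0,0,0,0,0.015]'
python3 - <<'E'
from cell import env
from h import *
d=wrist(env);np.savez("w3.npz",**d);cv2.imwrite("pics/w3.png",d["img"]);print(d["p"],d["R"].round(3).tolist())
E
```

```text
t: 4.15
tcp_pos: [0.4988, -0.2219, 0.0174]
ee_rot: [[-0.955, 0.295, 0.002], [0.295, 0.955, -0.001], [-0.002, -0.0, -1.0]]
ft_force: [0.3, -0.1, 6.3]
finger_gap: 0.312
finger_force: 59.2
t: 4.65
tcp_pos: [0.5011, -0.223, 0.1009]
ee_rot: [[-0.955, 0.295, 0.008], [0.295, 0.955, -0.004], [-0.009, -0.001, -1.0]]
ft_force: [0.7, -0.5, -0.1]
finger_gap: 0.312
finger_force: 59.0
t: 5.15
tcp_pos: [0.4978, -0.2214, 0.2061]
ee_rot: [[-0.955, 0.295, 0.0], [0.295, 0.955, -0.0], [-0.0, -0.0, -1.0]]
ft_force: [-0.6, 0.3, -1.5]
finger_gap: 0.314
finger_force: 59.1
[ 0.49780825 -0.22140884  0.20610943] [[-0.955, 0.295, 0.0], [0.295, 0.955, -0.0], [-0.0, -0.0, -1.0]]
```

View pics/w3.png

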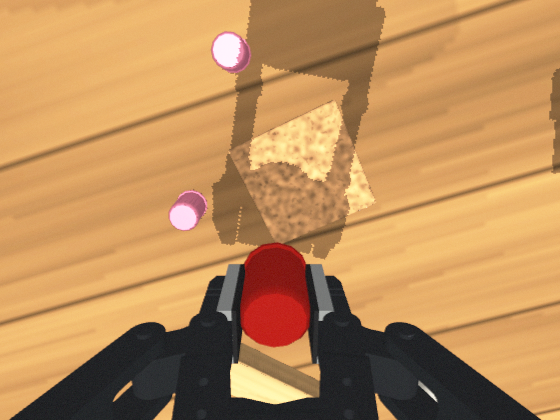

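The cap is held upright between the pads at (275,295). Carrying it to just beside the axle so the wrist camera can see the tip.

```bash

python3 -m crank '[0.005,0.02,0,0,0,0,0.015,0.006,0.04,0,0,0,0,0.015,0.006,0.04,0,0,0,0,0.015,0.006,0.04,0,0,0,0,0.015,0.006,0.04,0,0,0,0,0.015]'
python3 -m crank '[0.006,0.04,0,0,0,0,0.015,0.004,0.04,0,0,0,0,0.015,0.003,0.025,0,0,0,0,0.015,0.001,0.013,0,0,0,0,0.015,0,0,0,0,0,0,0.015]'
python3 -m crank '[0,0,0,0,0,0,0.015,0,0,0,0,0,0,0.015,0,0,0,0,0,0,0.015,0,0,0,0,0,0,0.015]'
python3 - <<'E'
from cell import env
from h import *
d=wrist(env);np.savez("w4.npz",**d);cv2.imwrite("pics/w4.png",d["img"]);print(d["p"],d["R"].round(3).tolist())
P=cloud(d);print(d["tool_from_camera"].round(3))
w=(np.hypot(P[...,0]-.495,P[...,1]-.091)<.02)&(P[...,2]>.133)&(P[...,2]<.144);q=P[w];v,u=np.nonzero(w)
print(w.sum(),q.mean(0),np.median(q,0),u.mean(),v.mean(),((q.min(0)+q.max(0))/2))
T=(P-d["p"])@d["R"]
w=(abs(T[...,0])<.02)&(abs(T[...,1])<.02)&(T[...,2]<-.022)&(T[...,2]>-.032);q=T[w];v,u=np.nonzero(w)
print(w.sum(),q.mean(0),((q.min(0)+q.max(0))/2),q.min(0),q.max(0),u.mean(),v.mean())
E
```

```text
t: 5.7
tcp_pos: [0.5216, -0.0392, 0.2033]
ee_rot: [[-0.955, 0.296, -0.005], [0.296, 0.955, 0.001], [0.005, -0.001, -1.0]]
ft_force: [0.4, 0.4, -0.2]
finger_gap: 0.307
finger_force: 59.1
t: 6.2
tcp_pos: [0.5438, 0.077, 0.2042]
ee_rot: [[-0.956, 0.293, -0.003], [0.293, 0.956, -0.0], [0.003, -0.001, -1.0]]
ft_force: [-0.4, -0.4, -0.4]
finger_gap: 0.31
finger_force: 59.2
t: 6.6
tcp_pos: [0.5447, 0.075, 0.2064]
ee_rot: [[-0.955, 0.297, 0.0], [0.297, 0.955, -0.0], [-0.0, -0.0, -1.0]]
ft_force: [-0.3, -0.1, 0.5]
finger_gap: 0.313
finger_force: 59.2
[0.54474702 0.0750384  0.20640541] [[-0.955, 0.297, 0.0], [0.297, 0.955, -0.0], [-0.0, -0.0, -1.0]]
[[-0.001 -0.947 -0.322  0.082]
 [ 1.    -0.001  0.    -0.001]
 [-0.    -0.322  0.947 -0.143]
 [ 0.     0.     0.     1.   ]]
244 [0.49474972 0.09265901 0.13790483] [0.49473725 0.09263911 0.13837644] 278.97131147540983 137.5983606557377 [0.49503331 0.09245976 0.13658474]
4493 [ 0.00137299 -0.00054123 -0.02677341] [-0.00114316 -0.00035298 -0.02699841] [-0.01464884 -0.01996271 -0.03199514] [ 0.01236253  0.01925674 -0.02200168] 274.708657912308 311.53060316047186
```

View pics/w4.png

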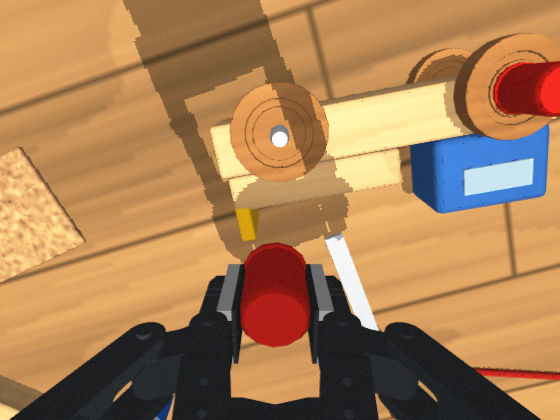

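The tip is at (279,138), standing in the wheel's centre and clear of the hand, and the cap is still square in the pads. I'll work out the offset from cap centre to axle in the same picture.

```bash
python3 - <<'E'
from h import *
d=dict(np.load("w4.npz"));P=cloud(d);T=(P-d["p"])@d["R"]
hsv=cv2.cvtColor(d["img"],cv2.COLOR_BGR2HSV);m=((hsv[...,0]<5)|(hsv[...,0]>174))&(hsv[...,1]>150)&(abs(T[...,0])<.03)&(abs(T[...,1])<.03)
print("crown z",np.percentile(T[m][:,2],[1,5,20,50]))
z0=np.percentile(T[m][:,2],5)
for b in(.001,.0015,.002):
    w=m&(T[...,2]<z0+b);q=T[w][:,:2].astype(np.float32);print(w.sum(),q.mean(0),cv2.minEnclosingCircle(q))
for zz in(.1365,.1375):
    a=(np.hypot(P[...,0]-.495,P[...,1]-.0925)<.012)&(P[...,2]>zz)&(P[...,2]<.145)
    q=T[a];print("tip",a.sum(),q.mean(0),cv2.minEnclosingCircle(q[:,:2].astype(np.float32)))
w=(np.hypot(P[...,0]-.495,P[...,1]-.0925)<.04)&(P[...,2]>.09)&(P[...,2]<.13);q=P[w];zt=np.median(q[:,2])
r=q[abs(q[:,2]-zt)<.003];print("wheel top",zt,cv2.minEnclosingCircle(((r-d["p"])@d["R"])[:,:2].astype(np.float32)))
E
```

```text
crown z [-0.02825697 -0.02788477 -0.02730438 -0.02579778]
2071 [-0.00137593 -0.00059099] ((-0.0008747165556997061, 0.00018801869009621441), 0.013432650826871395)
2708 [-0.00122539 -0.00060587] ((-0.000899158010724932, -4.099797297385521e-05), 0.013653205707669258)
2976 [-0.00099777 -0.00060343] ((-0.0011471419129520655, -0.00018343873671256006), 0.013881389051675797)
tip 201 [0.05252614 0.00198121 0.06781765] ((0.04985901713371277, 0.002297008875757456), 0.003921132534742355)
tip 183 [0.05244433 0.00199672 0.06768239] ((0.052434634417295456, 0.0017171192448586226), 0.0046313111670315266)
wheel top 0.11476678537757895 ((0.0521809384226799, 0.0020261062309145927), 0.03210388869047165)
```

```bash

python3 -m crank '[0.02,0.001,0,0,0,0,0.015,0.02,0.001,0,0,0,0,0.015,0.0137,0.0006,0,0,0,0,0.015,0,0,0.015,0,0,0,0.015,0,0,0.025,0,0,0,0.015]'
python3 -m crank '[0,0,0.012,0,0,0,0.015,0,0,0,0,0,0,0.015,0,0,0,0,0,0,0.015,0,0,0,0,0,0,0.015,0,0,0,0,0,0,0.015]'
python3 - <<'E'
from cell import env
from h import *
d=env.read_camera("scene");cv2.imwrite("pics/s2.png",cv2.resize(d["img"][90:220,210:380],(800,612),interpolation=2)[:600])
o=env.get_obs();t=np.load("w4.npz");tip=np.array([.0524-(-.0013),.002+.0006,0]);print(o["tcp_pos"],o["ft_force"], t["p"]+t["R"]@tip, np.array(o["ee_rot"])[:,2])
E
```

```text
t: 7.15
tcp_pos: [0.4962, 0.0945, 0.1676]
ee_rot: [[-0.956, 0.295, 0.006], [0.295, 0.956, 0.001], [-0.006, 0.002, -1.0]]
ft_force: [-0.3, 0.5, 0.1]
finger_gap: 0.307
finger_force: 59.2
t: 7.65
tcp_pos: [0.4952, 0.0944, 0.1554]
ee_rot: [[-0.955, 0.295, 0.002], [0.295, 0.955, 0.0], [-0.002, 0.001, -1.0]]
ft_force: [-0.3, -0.2, -0.4]
finger_gap: 0.312
finger_force: 59.1
[0.49509255 0.0944081  0.15530852] [-0.17203322  0.33292072  0.11275986] [0.49423641 0.09345381 0.20639216] [ 1.86771677e-03  2.36936546e-04 -9.99998228e-01]
```

View pics/s2.png

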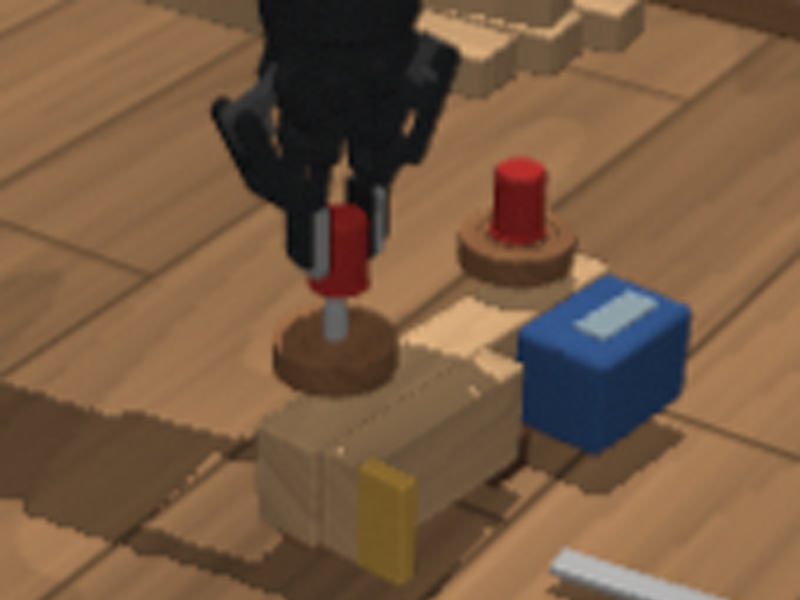

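The cap is centred over the axle at (338,300), just above its tip. Trimming 1 mm and lowering until it catches.

```bash

python3 -m crank '[0.0006,-0.0011,0,0,0,0,0.015,0,0,0.004,0,0,0,0.015,0,0,0.003,0,0,0,0.015,0,0,0.002,0,0,0,0.015,0,0,0,0,0,0,0.015]' | grep -E "tcp|ft_|gap"
python3 -m crank '[0,0,0.001,0,0,0,0.015,0,0,0.001,0,0,0,0.015,0,0,0.001,0,0,0,0.015,0,0,0,0,0,0,0.015,0,0,0,0,0,0,0.015]'| grep -E "tcp|ft_|gap"
```

```text
tcp_pos: [0.4929, 0.0934, 0.1447]
ft_force: [-0.9, -0.2, -1.0]
finger_gap: 0.311
tcp_pos: [0.4933, 0.0935, 0.1423]
ft_force: [-0.4, -0.1, 0.3]
finger_gap: 0.308
```

```bash

python3 -m crank '[-0.0007,0,0.0005,0,0,0,0.015,0,0,0.0005,0,0,0,0.015,0,0,0.0005,0,0,0,0.015,0,0,0,0,0,0,0.015,0,0,0,0,0,0,0.015]' | grep -E "tcp|ft_|gap"
python3 -m crank '[0,0,0.0005,0,0,0,0.015,0,0,0.0005,0,0,0,0.015,0,0,0.0005,0,0,0,0.015,0,0,0,0,0,0,0.015,0,0,0,0,0,0,0.015]'| grep -E "tcp|ft_|gap"
```

```text
tcp_pos: [0.4939, 0.0933, 0.1407]
ft_force: [-0.9, 0.4, 0.4]
finger_gap: 0.307
tcp_pos: [0.4938, 0.0934, 0.1392]
ft_force: [-2.0, 1.6, 2.3]
finger_gap: 0.306
```

```bash

for i in 1; do python3 -m crank '[0,0,0.0005,0,0,0,0.015,0,0,0.0005,0,0,0,0.015,0,0,0.0005,0,0,0,0.015,0,0,0.0005,0,0,0,0.015,0,0,0,0,0,0,0.015]' | grep -E "tcp|ft_|gap"; done
python3 -m crank '[0,0,0.0005,0,0,0,0.015,0,0,0.0005,0,0,0,0.015,0,0,0.0005,0,0,0,0.015,0,0,0.0005,0,0,0,0.015,0,0,0,0,0,0,0.015]' | grep -E "tcp|ft_|gap"
```

```text
tcp_pos: [0.4939, 0.0934, 0.1375]
ft_force: [-3.2, 1.6, 5.3]
finger_gap: 0.311
tcp_pos: [0.4942, 0.0934, 0.1359]
ft_force: [-4.4, 1.8, 6.9]
finger_gap: 0.311
```

```bash

python3 -m crank '[0.0006,0,0.0005,0,0,0,0.015,0,0,0.0005,0,0,0,0.015,0,0,0.0005,0,0,0,0.015,0,0,0.0005,0,0,0,0.015,0,0,0,0,0,0,0.015]' | grep -E "tcp|ft_|gap"
python3 -m crank '[0,0,0.0005,0,0,0,0.015,0,0,0.0005,0,0,0,0.015,0,0,0.0005,0,0,0,0.015,0,0,0.0005,0,0,0,0.015,0,0,0,0,0,0,0.015]' | grep -E "tcp|ft_|gap"
```

```text
tcp_pos: [0.4943, 0.0935, 0.1347]
ft_force: [-5.3, 1.0, 9.1]
finger_gap: 0.308
tcp_pos: [0.4943, 0.0934, 0.1324]
ft_force: [-3.7, 1.5, 8.8]
finger_gap: 0.305
```

```bash

python3 -m crank '[0,0,0.0007,0,0,0,0.015,0,0,0.0007,0,0,0,0.015,0,0,0.0006,0,0,0,0.015,0,0,0.0005,0,0,0,0.015,0,0,0,0,0,0,0.015]' | grep -E "tcp|ft_|gap"
python3 -m crank '[0,0,0.0007,0,0,0,0.015,0,0,0.0007,0,0,0,0.015,0,0,0.0006,0,0,0,0.015,0,0,0.0005,0,0,0,0.015,0,0,0,0,0,0,0.015]' | grep -E "tcp|ft_|gap"
python3 - <<'E'
from cell import env
from h import *
d=wrist(env);cv2.imwrite("pics/w5.png",d["img"]);P=cloud(d);T=(P-d["p"])@d["R"]
hsv=cv2.cvtColor(d["img"],cv2.COLOR_BGR2HSV);m=((hsv[...,0]<5)|(hsv[...,0]>174))&(hsv[...,1]>150)&(abs(T[...,0])<.03)&(abs(T[...,1])<.03)
z0=np.percentile(T[m][:,2],5);w=m&(T[...,2]<z0+.0015);print("crown",np.percentile(T[m][:,2],[1,5,20,50]),T[w].mean(0),"world z",d["p"][2]-T[w][:,2].mean())
w=(np.hypot(P[...,0]-.494,P[...,1]-.0925)<.034)&(np.hypot(P[...,0]-.494,P[...,1]-.0925)>.02)&(P[...,2]>.09)&(P[...,2]<.125);print("wheel",w.sum(),np.median(P[w][:,2]))
E
```

```text
tcp_pos: [0.4943, 0.0934, 0.1299]
ft_force: [-3.9, 1.0, 8.0]
finger_gap: 0.303
tcp_pos: [0.4943, 0.0934, 0.1275]
ft_force: [-2.5, 1.2, 8.9]
finger_gap: 0.308
crown [-0.0283512  -0.02791146 -0.02734969 -0.02584832] [-0.00114699 -0.00058196 -0.02729991] world z 0.15475341174628424
wheel 5005 0.11467141129579028
```

The cap hasn't slipped in the pads. Its underside is 2 mm above the wheel, with about 9 N of tooth drag. From here I'll use small typed steps, each followed by a force check that stops the chain.

```bash
cat > ok.py <<'E'
from cell import env
import sys
o=env.get_obs();print(round(float(o["tcp_pos"][2]),5),[round(float(x),1) for x in o["ft_force"]]);sys.exit(o["ft_force"][2]>12.5)
E
python3 -m crank '[0,0,0.0006,0,0,0,0.015,0,0,0.0006,0,0,0,0.015,0,0,0,0,0,0,0.015]' >/dev/null; python3 ok.py &&
python3 -m crank '[0,0,0.0002,0,0,0,0.015,0,0,0.0002,0,0,0,0.015,0,0,0,0,0,0,0.015]' >/dev/null; python3 ok.py &&
python3 -m crank '[0,0,0.0002,0,0,0,0.015,0,0,0.0002,0,0,0,0.015,0,0,0,0,0,0,0.015]' >/dev/null && python3 ok.py &&
python3 -m crank '[0,0,0.0002,0,0,0,0.015,0,0,0.0002,0,0,0,0.015,0,0,0,0,0,0,0.015]' >/dev/null && python3 ok.py &&
python3 -m crank '[0,0,0.0002,0,0,0,0.015,0,0,0.0002,0,0,0,0.015,0,0,0,0,0,0,0.015]' >/dev/null && python3 ok.py &&
python3 -m crank '[0,0,0.0002,0,0,0,0.015,0,0,0.0002,0,0,0,0.015,0,0,0,0,0,0,0.015]' >/dev/null && python3 ok.py &&
python3 -m crank '[0,0,0.0002,0,0,0,0.015,0,0,0.0002,0,0,0,0.015,0,0,0,0,0,0,0.015]' >/dev/null && python3 ok.py &&
python3 -m crank '[0,0,0.0002,0,0,0,0.015,0,0,0.0002,0,0,0,0.015,0,0,0,0,0,0,0.015]' >/dev/null && python3 ok.py
```

```text
0.12627 [-3.4, 0.3, 8.5]
0.12627 [-3.4, 0.3, 8.5]False
False
```

```bash
sed -i 's/sys.exit(\(.*\))$/sys.exit(int(\1))/' ok.py
python3 -m crank '[0,0,0.0002,0,0,0,0.015,0,0,0.0002,0,0,0,0.015,0,0,0,0,0,0,0.015]' >/dev/null && python3 ok.py &&
python3 -m crank '[0,0,0.0002,0,0,0,0.015,0,0,0.0002,0,0,0,0.015,0,0,0,0,0,0,0.015]' >/dev/null && python3 ok.py &&
python3 -m crank '[0,0,0.0002,0,0,0,0.015,0,0,0.0002,0,0,0,0.015,0,0,0,0,0,0,0.015]' >/dev/null && python3 ok.py &&
python3 -m crank '[0,0,0.0002,0,0,0,0.015,0,0,0.0002,0,0,0,0.015,0,0,0,0,0,0,0.015]' >/dev/null && python3 ok.py &&
python3 -m crank '[0,0,0.0002,0,0,0,0.015,0,0,0.0002,0,0,0,0.015,0,0,0,0,0,0,0.015]' >/dev/null && python3 ok.py &&
python3 -m crank '[0,0,0.0002,0,0,0,0.015,0,0,0.0002,0,0,0,0.015,0,0,0,0,0,0,0.015]' >/dev/null && python3 ok.py &&
python3 -m crank '[0,0,0.0002,0,0,0,0.015,0,0,0.0002,0,0,0,0.015,0,0,0,0,0,0,0.015]' >/dev/null && python3 ok.py
```

```text
0.12594 [-3.6, 1.2, 8.7]
0.12564 [-3.9, 1.9, 9.6]
0.12529 [-4.9, 0.2, 10.8]
0.12487 [-5.0, 1.3, 10.3]
0.12449 [-3.8, 0.8, 9.9]
0.12411 [-3.7, 1.3, 10.3]
0.12369 [-4.5, 1.1, 11.2]
```

The wheel is being pushed along, about 1 N more drag. Continuing.

```bash
sed -i 's/12.5/13/' ok.py
python3 -m crank '[0,0,0.0002,0,0,0,0.015,0,0,0.0002,0,0,0,0.015,0,0,0,0,0,0,0.015]' >/dev/null && python3 ok.py &&
python3 -m crank '[0,0,0.0002,0,0,0,0.015,0,0,0.0002,0,0,0,0.015,0,0,0,0,0,0,0.015]' >/dev/null && python3 ok.py &&
python3 -m crank '[0,0,0.0002,0,0,0,0.015,0,0,0.0002,0,0,0,0.015,0,0,0,0,0,0,0.015]' >/dev/null && python3 ok.py &&
python3 -m crank '[0,0,0.0002,0,0,0,0.015,0,0,0.0002,0,0,0,0.015,0,0,0,0,0,0,0.015]' >/dev/null && python3 ok.py &&
python3 -m crank '[0,0,0.0002,0,0,0,0.015,0,0,0.0002,0,0,0,0.015,0,0,0,0,0,0,0.015]' >/dev/null && python3 ok.py &&
python3 -m crank '[0,0,0.0002,0,0,0,0.015,0,0,0.0002,0,0,0,0.015,0,0,0,0,0,0,0.015]' >/dev/null && python3 ok.py &&
python3 -m crank '[0,0,0.0002,0,0,0,0.015,0,0,0.0002,0,0,0,0.015,0,0,0,0,0,0,0.015]' >/dev/null && python3 ok.py &&
python3 -m crank '[0,0,0.0002,0,0,0,0.015,0,0,0.0002,0,0,0,0.015,0,0,0,0,0,0,0.015]' >/dev/null && python3 ok.py &&
python3 -m crank '[0,0,0.0002,0,0,0,0.015,0,0,0.0002,0,0,0,0.015,0,0,0,0,0,0,0.015]' >/dev/null && python3 ok.py &&
python3 -m crank '[0,0,0.0002,0,0,0,0.015,0,0,0.0002,0,0,0,0.015,0,0,0,0,0,0,0.015]' >/dev/null && python3 ok.py; tail -1 ok.py; python3 -c "
from cell import env;print(env.get_obs()['t'])"
```

```text
0.12331 [-3.4, 1.5, 9.7]
0.12289 [-4.2, 0.9, 9.4]
0.1228 [-4.5, 1.4, 12.1]
0.12269 [-5.0, 1.5, 13.6]
o=env.get_obs();print(round(float(o["tcp_pos"][2]),5),[round(float(x),1) for x in o["ft_force"]]);sys.exit(int(o["ft_force"][2]>13))
16.35
```

Each 0.4 mm step now moves only 0.1 mm while the force climbs: that's the shoulder. I'll bring the push up to about 20 N gently.

```bash
sed -i 's/>13/>18/' ok.py
python3 -m crank '[0,0,0.0002,0,0,0,0.015,0,0,0.0002,0,0,0,0.015,0,0,0,0,0,0,0.015]' >/dev/null && python3 ok.py &&
python3 -m crank '[0,0,0.0002,0,0,0,0.015,0,0,0,0,0,0,0.015,0,0,0,0,0,0,0.015]' >/dev/null && python3 ok.py &&
python3 -m crank '[0,0,0.0002,0,0,0,0.015,0,0,0,0,0,0,0.015,0,0,0,0,0,0,0.015]' >/dev/null && python3 ok.py &&
python3 -m crank '[0,0,0.0002,0,0,0,0.015,0,0,0,0,0,0,0.015,0,0,0,0,0,0,0.015]' >/dev/null && python3 ok.py
```

```text
0.12254 [-6.2, 1.3, 15.2]
0.12253 [-6.2, 1.4, 15.8]
0.12247 [-7.8, 0.2, 16.7]
0.12243 [-7.3, 0.6, 18.3]
```

```bash
sed -i 's/>18/>20/' ok.py
python3 -m crank '[0,0,0.0002,0,0,0,0.015,0,0,0,0,0,0,0.015,0,0,0,0,0,0,0.015]' >/dev/null && python3 ok.py
python3 -m crank '[0,0,0.0001,0,0,0,0.015,0,0,0,0,0,0,0.015,0,0,0,0,0,0,0.015]' >/dev/null; python3 ok.py
```

```text
0.12239 [-7.8, 1.0, 18.8]
0.12237 [-7.6, 0.6, 18.8]
```

```bash
python3 -m crank '[0,0,0.0002,0,0,0,0.015,0,0,0,0,0,0,0.015,0,0,0,0,0,0,0.015]' >/dev/null && python3 ok.py
python3 -m crank '[0,0,-0.0005,0,0,0,0.015,0,0,-0.0005,0,0,0,0.015,0,0,0,0,0,0,0.015]' >/dev/null; python3 ok.py
```

```text
0.12231 [-8.2, 0.6, 19.7]
0.12242 [-4.9, 0.8, 13.9]
```

About 19.7 N was reached and then eased to 14 N. Opening, rising and looking.

```bash
python3 -m crank '[0,0,0,0,0,0,0.035,0,0,0,0,0,0,0.05,0,0,0,0,0,0,0.06,0,0,0,0,0,0,0.06]' |grep -E "ft_|gap|tcp"
python3 -m crank '[0,0,-0.01,0,0,0,0.06,0,0,-0.02,0,0,0,0.06,0,0,-0.03,0,0,0,0.06,-0.025,0,-0.03,0,0,0,0.06,-0.025,0,0,0,0,0,0.06]'|grep -E "ft_|gap|tcp"
python3 -m crank '[0,0,0,0,0,0,0.06,0,0,0,0,0,0,0.06,0,0,0,0,0,0,0.06]' >/dev/null
python3 - <<'E'
from cell import env
from h import *
d=wrist(env);cv2.imwrite("pics/w6.png",d["img"]);P=cloud(d)
hsv=cv2.cvtColor(d["img"],cv2.COLOR_BGR2HSV);m=((hsv[...,0]<5)|(hsv[...,0]>174))&(hsv[...,1]>150)&(np.hypot(P[...,0]-.494,P[...,1]-.0925)<.03)
q=P[m];z0=np.percentile(q[:,2],95);w=q[:,2]>z0-.0015;print("crown",q[w].mean(0),w.sum())
r=np.hypot(P[...,0]-.494,P[...,1]-.0925);w=(r<.034)&(r>.02)&(P[...,2]>.09)&(P[...,2]<.125);print("wheel",np.median(P[w],0));print(env.get_obs()["t"],d["p"])
E
```

```text
tcp_pos: [0.4933, 0.0932, 0.1197]
ft_force: [-0.5, -0.1, -0.0]
finger_gap: 0.701
tcp_pos: [0.545, 0.0791, 0.2165]
ft_force: [0.6, 0.0, -0.6]
finger_gap: 0.7
crown [0.49572525 0.09241519 0.15015592] 1270
wheel [0.49270348 0.09486394 0.1118623 ]
20.0 [0.54003402 0.07874581 0.20948488]
```

View pics/w6.png

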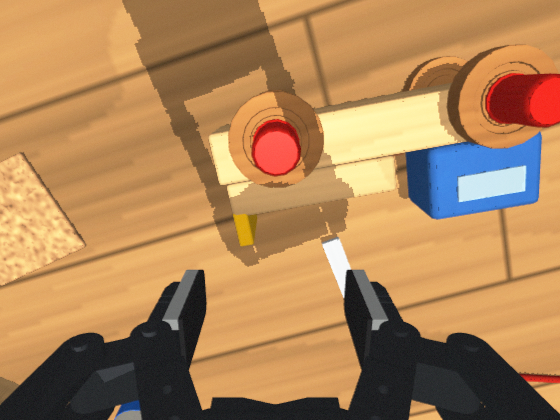

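The cap sits upright on the wheel at (276,147), matching its neighbour: crown at 0.150 m, underside 26 mm below the tip, on the wheel top at 0.112 m. A straight press on the crown with shut fingers will confirm the stop without side load.

```bash
python3 -m crank '[0.023,0,0,0,0,0,0,0.023,0,0,0,0,0,0,0,0,0.02,0,0,0,0,0,0,0.02,0,0,0,0,0,0,0.01,0,0,0,0]' >/dev/null
python3 -m crank '[0,0,0.003,0,0,0,0,0,0,0,0,0,0,0,0,0,0,0,0,0,0,0,0,0,0,0,0,0]' |grep -E "ft_|gap|tcp"
```

```text
tcp_pos: [0.498, 0.0923, 0.1582]
ft_force: [-0.3, -0.2, 0.5]
finger_gap: 0.003
```

```bash
sed -i 's/>20/>14/' ok.py
python3 -m crank '[0.003,0,0.003,0,0,0,0,0,0,0.003,0,0,0,0,0,0,0,0,0,0,0,0,0,0,0,0,0,0]' >/dev/null && python3 ok.py &&
python3 -m crank '[0,0,0.0005,0,0,0,0,0,0,0.0005,0,0,0,0,0,0,0,0,0,0,0]' >/dev/null && python3 ok.py &&
python3 -m crank '[0,0,0.0005,0,0,0,0,0,0,0.0005,0,0,0,0,0,0,0,0,0,0,0]' >/dev/null && python3 ok.py &&
python3 -m crank '[0,0,0.0005,0,0,0,0,0,0,0,0,0,0,0,0,0,0,0,0,0,0]' >/dev/null && python3 ok.py &&
python3 -m crank '[0,0,0.0005,0,0,0,0,0,0,0,0,0,0,0,0,0,0,0,0,0,0]' >/dev/null && python3 ok.py
```

```text
0.151 [-0.2, 0.5, -0.7]
0.15014 [-0.3, -0.3, 0.3]
0.14931 [-0.7, 0.4, 0.7]
0.14927 [-1.3, -0.2, 5.2]
0.14921 [-2.3, -0.7, 8.4]
```

```bash
sed -i 's/>14/>18/' ok.py
python3 -m crank '[0,0,0.0005,0,0,0,0,0,0,0,0,0,0,0,0,0,0,0,0,0,0]' >/dev/null && python3 ok.py &&
python3 -m crank '[0,0,0.0005,0,0,0,0,0,0,0,0,0,0,0,0,0,0,0,0,0,0]' >/dev/null && python3 ok.py &&
python3 -m crank '[0,0,0.0003,0,0,0,0,0,0,0,0,0,0,0,0,0,0,0,0,0,0]' >/dev/null && python3 ok.py &&
python3 -m crank '[0,0,0.0003,0,0,0,0,0,0,0,0,0,0,0,0,0,0,0,0,0,0]' >/dev/null && python3 ok.py
```

```text
0.14919 [-4.1, -0.0, 10.5]
0.14916 [-4.1, -0.3, 12.5]
0.14914 [-4.9, -0.7, 14.3]
0.14911 [-6.1, -0.4, 15.8]
```

```bash
python3 -m crank '[0,0,0.0004,0,0,0,0,0,0,0,0,0,0,0,0,0,0,0,0,0,0]' >/dev/null && python3 ok.py &&
python3 -m crank '[0,0,0.0003,0,0,0,0,0,0,0,0,0,0,0,0,0,0,0,0,0,0]' >/dev/null && python3 ok.py
python3 -m crank '[0,0,0.0002,0,0,0,0,0,0,0,0,0,0,0,0,0,0,0,0,0,0]' >/dev/null; python3 ok.py
python3 -m crank '[0,0,-0.005,0,0,0,0,0,0,-0.02,0,0,0,0,0,0,-0.03,0,0,0,0,-0.03,0,-0.02,0,0,0,0,-0.02,0,0,0,0,0,0]' >/dev/null
python3 -m crank '[0,0,0,0,0,0,0,0,0,0,0,0,0,0,0,0,0,0,0,0,0,0,0,0,0,0,0,0]'
python3 - <<'E'
from cell import env
from h import *
d=wrist(env);P=cloud(d)
hsv=cv2.cvtColor(d["img"],cv2.COLOR_BGR2HSV);m=((hsv[...,0]<5)|(hsv[...,0]>174))&(hsv[...,1]>150)&(np.hypot(P[...,0]-.494,P[...,1]-.0925)<.03)
q=P[m];z0=np.percentile(q[:,2],95);w=q[:,2]>z0-.0015;print("crown",q[w].mean(0),w.sum())
print(env.close_job(),env.get_obs()["t"])
E
```

```text
0.14905 [-6.4, -0.5, 18.2]
0.14906 [-7.5, -1.4, 17.7]
t: 25.2
tcp_pos: [0.5409, 0.0786, 0.2201]
ee_rot: [[-0.956, 0.295, -0.002], [0.295, 0.956, -0.0], [0.002, -0.001, -1.0]]
ft_force: [0.0, 0.2, -0.1]
finger_gap: 0.002
finger_force: 0.0
crown [0.49580139 0.0924813  0.1503022 ] 1148
the job is handed in; nothing more can be done
the job is handed in; nothing more can be done
```

The red cap is on the bare axle with the wheel against its shoulder; I handed the job in at about 25 s, no verdict shown. The push peaked at 19.7 N, and a second press on the crown to about 18 N found no further slide. The cap's underside sits about 26 mm below the tip, and nothing I did came near the glue, chisel or offcut.

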